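# Load the clutch pressure plate into the drill jig and clamp it

### The job

Load the flat round pressure plate, which lies at the front of the bench, into the drill jig for reaming its bore: without picking it up or tipping it, push it flat along the bench, in under the low bridge, until it sits fully home in the V stop. Then push the jig's upright cam lever over towards the V stop, fully down, so that the plate is clamped. Do it all with pushes of the fingers, and leave the loose things lying round the work where they are.

Things in the scene. Friction and masses are not known exactly. Their poses are not given: they have to be found in the camera images.
- plate: The clutch pressure plate to be loaded: a loose light-grey steel disc lying flat on the bench in front of the robot, 136 mm across, rim 10 mm thick, 12 mm high at the collar round its centre bore, about 0.6 kg; 4 to 9 N slide it. Origin: centre of its underside, z up. (Not meant: a like plate on the paper at the back, and the larger hub plate with a tall collar.)
- jig: The drill jig, grey steel, screwed to the bench to the right of the plate, its open mouth towards the robot's left. Origin: on the bench, where the plate's centre is when home. x axis: the way the plate goes in; y to the left of that; z up. From x = -60 to 110 mm, 176 mm wide (190 over the lead-ins). No floor: the plate slides on the bench.
- mouth (a point): Centre of the jig's mouth, on the bench at jig x = -60 mm, y = 0. From here the side rails' lead-in ends narrow, until at x = -30 mm the rails (12 mm high) stand parallel, 144 mm apart inside (y = +-72 mm).
- bridge (a point): Middle of the bridge's underside, 15 mm above the bench, straight above home. The bridge is a steel bar, 36 mm wide, lying across the rails from x = -18 to +18 mm in the jig's frame; top 29 mm above the bench, drill bush in its middle up to 35 mm.
- home (a point): The point on the bench where the plate's centre is when fully home (the jig's origin). The plate's rim then touches both faces of the V stop, a 120 degree V, 14 mm high, at jig x = 59 mm, y = +-34 mm.
- cam_lever (a joint): Angle of the cam lever at the far (+y) rail, rad. 0 = upright (open), 1.5 = lying forward (jig's +x) over the V stop, fully down at its stop, its cam bearing on the plate's rim. Its axis runs along the jig's y, 23 mm above the bench, at jig x = 30 mm; the lever stands at y = 54 mm. It stays where left; it needs 2 to 5 N at the knob, more at the end.
- knob (a point): Centre of the black ball knob (22 mm across) at the end of the cam lever, 70 mm from its axis; about 93 mm above the bench when open, 28 mm when fully down.
- spacer_sleeve: Loose bystander: grey steel sleeve standing on end, 24 mm across, 52 mm high, beyond the V end of the jig. Origin: centre of its underside.
- wrist_pin: Loose bystander: bright steel piston pin standing on end, 18 mm across, 46 mm high, beyond the V end of the jig. Origin: centre of its underside.
- bearing: Loose bystander: ball bearing lying flat, 47 mm across, 14 mm high, on the bench at the far side of the jig. Origin: centre of its underside.
- flange_bolt: Loose bystander: dark bolt lying down, 55 mm long, 23 mm thick at its flange, beyond the V end of the jig. Origin: under its middle.
- gear: Loose bystander: spur gear lying flat, 68 mm across, 18 mm high, near the left edge of the bench. Origin: centre of its underside.
- screwdriver: Loose bystander: black-handled screwdriver, 205 mm long, 27 mm thick, lying along the front of the vise. Origin: under its middle.

How it is judged:
By the outcome, as a careful person would: the job done as asked, in the order asked, and still so for the second after the job is handed in, with the robot touching nothing.
It also fails if it takes over 72 s, if anything falls off the work surface, if the arm or the gripper's body presses on something with over 40 N, if the wrist force passes 120 N, or if a joint passes its speed limit or range.

### The arm

A 6-joint arm with a two-finger parallel gripper is mounted at the origin on a cart in front of the work surface, level with it; the furniture and walls round the work are solid. World frame = base frame: x ahead of the robot, y to its left, z up, the work surface at z = 0. Lengths are in m, angles in rad, forces in N, time in s.
With the tool pointing down it reaches from about 0.35 to 0.775 m from the base axis. Payload 5.5 kg.
Tool frame: the origin (TCP) lies between the finger pads; the fingertips stand 19 mm ahead of it and the grasp point (between the pads) is the TCP; z points along the fingers, y is the direction in which the jaws open and shut (so a half turn about z gives the same grasp; the last joint's range is limited). The gripper opens to 85 mm and grips with 20 to 120 N. Pads are 22 mm wide; open, the fingers measure 114 mm over their backs; the gripper's body (76 mm by 85 mm) begins 54 mm behind the grasp point. The pads swing forward as they close: fully open they stand 13 mm farther back than shut.
Start: joints at [-1.474, 0.313, 0.046, 1.304, 0, 1.431], TCP at [0.135, -0.559, 0.25] pointing down, gripper open.
Joint ranges: [-2.76, 2.76], [-0.86, 1.69], [-1.03, 1.26], [-2.2, 2.34], [-1.47, 1.5], [-3.14, 3.14]. Speed limits (rad/s): [2.57, 2.57, 3.14, 3.14, 3.14, 3.14].

### API

Orientations are given as a unit quaternion [w, x, y, z].
In Python, from workcell import get_state, cams, workorder gives the robot as it stands.
- The arm moves only by the tool play_rows, never from a script. Its argument "series" is text: rows parted by semicolons, each of 7 numbers parted by spaces: the opening in per cent of the stroke, from 0 (shut) to 100 (fully open), then the shift along the tool's x, y, z in cm, then the turn, a rotation vector about the tool's x, y, z in degrees. A call has 1 to 12 rows; each row shifts and turns the commanded pose from where the row before left it, along the tool's axes as they then stand; what a row does not reach is not made up. A row lasts 1/8 s, in which the tool goes at most 62.5 mm and 10.7 degrees, less where a joint would pass 70% of its speed; a pose out of reach is approached as far as the arm can. A call with a gripper value outside its range is refused whole. The fingers move at their own pace and stop on an object; "newtons" is the grip in N (left out, the last holds). Time passes only in rows, so rows that do not move let the fingers close. It gives the time, the measured TCP pose, the force and the opening at its end, in the units of the state.
- get_state(): the state, without advancing time (a new reading comes with each control period).
- cams.read_camera(name): name is "side" or "top" or "wrist"; returns the picture (384x512x3 uint8, red, green, blue); there is no depth.
- cams.get_calibration(name): a dict with "fx", "fy", "cx", "cy" (pixels), "rvec" (rotation vector, rad) and "tvec" (3), from world to camera coordinates, as OpenCV has them. Camera axes: x right, y down, z forward; pixel columns grow to the right and rows downward; lengths in m; the calibration is good to about 2 mm. A picture is of the moment at which its call begins: read the wrist's pose just before it. get_calibration takes no time and is no camera call; for the wrist camera it gives the pose at the moment of the call.
- workorder.hand_in(): hands the job in, once; it reports no verdict.
The state is a dict: "clock": time; "joint_pos": joint angles; "qvel": joint speeds; "tau": joint torques, N m; "tcp_pos": TCP position; "orientation": TCP orientation; "wrist_force": force on the tool from outside, world axes, zero at the start; "ft_torque": the same for the moment, N m; "finger_gap": finger opening in m.
Only numpy, scipy, OpenCV 4.12 (cv2) and the standard library are available. Lean on these libraries where they do the work, as an engineer would, in place of code of your own. Each camera call takes 0.05 s, during which the arm holds its last target.

## Working session

There is one attempt and no reset: what is moved stays moved. The work goes in short steps, Python scripts to look and compute and a tool call to move; the robot and the scene stay as the last step left them, time stands still between calls to the robot, and variables do not carry over. Pictures are saved under pics/ and viewed, and the job is handed in when it is done.

Besides the shell and the picture viewer there is one more tool, called after "Call:" as name(argument=value, ...), one argument or row to a line, values as JSON. play_rows: Moves the arm, as the interface text tells. Its arguments: {"type":"object","properties":{"series":{"type":"string"},"newtons":{"type":"number"}},"required":["series"]}

```bash
mkdir -p pics; ls
cat > h.py <<'E'
import numpy as np, cv2
from workcell import get_state, cams, workorder
def shot(n,f):
    im=cams.read_camera(n); cv2.imwrite('pics/'+f+'.png',cv2.cvtColor(im,cv2.COLOR_RGB2BGR)); return im
def cal(n):
    c=cams.get_calibration(n); K=np.array([[c['fx'],0,c['cx']],[0,c['fy'],c['cy']],[0,0,1.]])
    return K,np.array(c['rvec'],float),np.array(c['tvec'],float)
def ray(n,u,v,z=0.,C=None):
    K,r,t=C or cal(n); R=cv2.Rodrigues(r)[0]; o=-R.T@t; d=R.T@np.linalg.inv(K)@[u,v,1]
    return o+d*(z-o[2])/d[2]
def proj(n,p,C=None):
    K,r,t=C or cal(n); return cv2.projectPoints(np.array(p,float).reshape(-1,1,3),r,t,K,None)[0].reshape(-1,2)
E
python3 - <<'E'
from h import *
print(get_state())
for n in ('side','top','wrist'): shot(n,n+'0'); print(n,cal(n))
E
```

```text
pics
{'clock': 0.0, 'joint_pos': array([-1.47361744e+00,  3.14041175e-01,  4.49880421e-02,  1.30363937e+00,
        2.46525412e-05,  1.43123012e+00]), 'qvel': array([ 1.27846694e-03, -1.43296817e-04, -1.14415223e-04, -1.43185842e-03,
       -7.84983043e-05, -1.29123085e-03]), 'tau': array([ 3.87271484e-04, -4.80622923e+01,  2.98534209e+01,  1.94789824e-02,
       -8.55444841e-05,  1.10518101e-05]), 'tcp_pos': array([ 0.13482896, -0.55846762,  0.24938938]), 'orientation': array([-9.47615417e-04,  9.93001702e-01,  1.18096233e-01,  3.24154776e-05]), 'wrist_force': array([ 0.62429042, -0.22860756,  0.07617773]), 'ft_torque': array([-0.00750018,  0.02895266, -0.01714549]), 'finger_gap': 0.08497566210610234}
side (array([[366.59821092,   0.        , 249.02444161],
       [  0.        , 366.59821092, 197.87326155],
       [  0.        ,   0.        ,   1.        ]]), array([ 2.20083243, -0.45998526,  0.22445955]), array([-0.54118069,  0.09083616,  1.0139168 ]))
top (array([[474.8985664 ,   0.        , 255.24511618],
       [  0.        , 474.8985664 , 184.21585271],
       [  0.        ,   0.        ,   1.        ]]), array([ 2.19989741, -2.18597273,  0.06158024]), array([-0.16606295,  0.49074582,  1.65408006]))
wrist (array([[305.0852925 ,   0.        , 259.27511552],
       [  0.        , 305.0852925 , 194.52527574],
       [  0.        ,   0.        ,   1.        ]]), array([-2.28913277,  1.8030015 ,  0.25386403]), array([-0.57456356, -0.03492504,  0.3785241 ]))
```

View pics/side0.png

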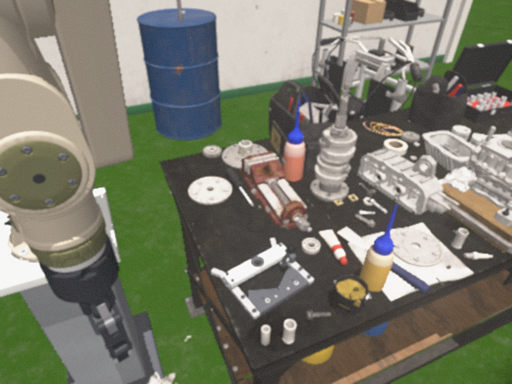

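View pics/top0.png

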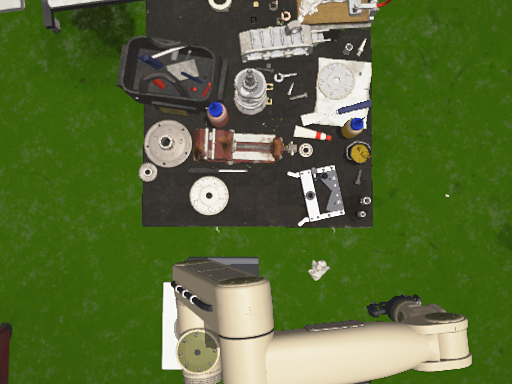

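View pics/wrist0.png

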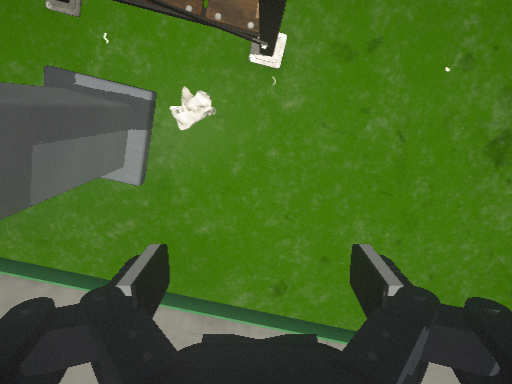

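The top picture shows the plate at about (209,196) and the jig at about (322,194), with its mouth facing the plate. The bystanders are around (360,205). I'll enlarge both.

Run:
```python
import cv2
t=cv2.imread('pics/top0.png');s=cv2.imread('pics/side0.png')
cv2.imwrite('pics/t1.png',cv2.resize(t[140:230,280:380],None,fx=6,fy=6,interpolation=2))
cv2.imwrite('pics/t2.png',cv2.resize(t[150:230,140:260],None,fx=6,fy=6,interpolation=2))
cv2.imwrite('pics/s1.png',cv2.resize(s[220:350,200:350],None,fx=4.5,fy=4.5,interpolation=2))
```

```text
(no output)
```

View pics/t1.png

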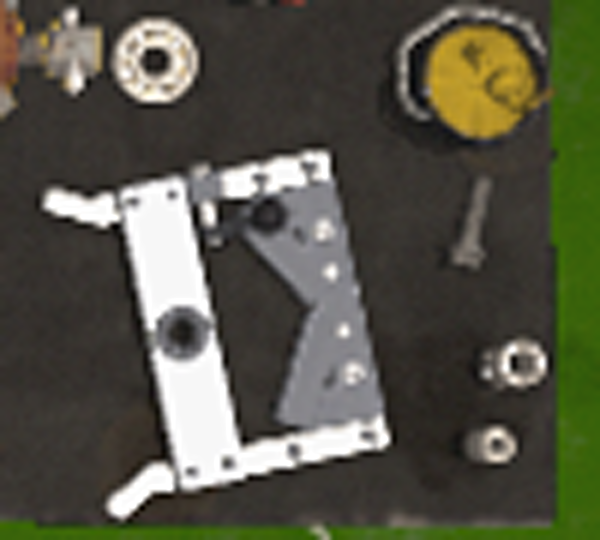

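View pics/t2.png

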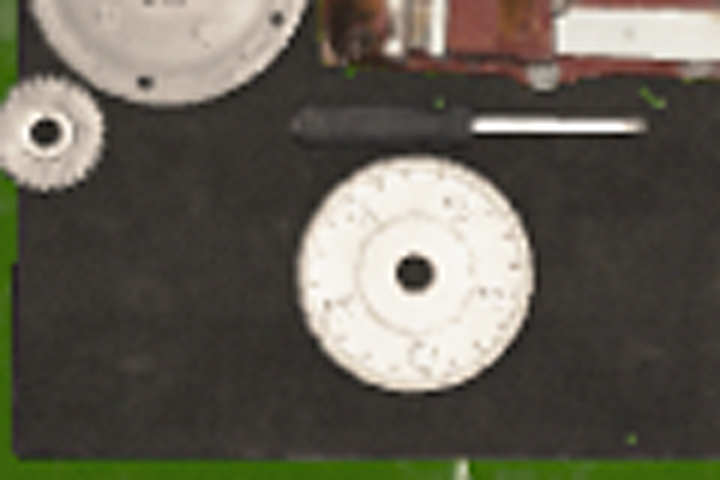

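View pics/s1.png

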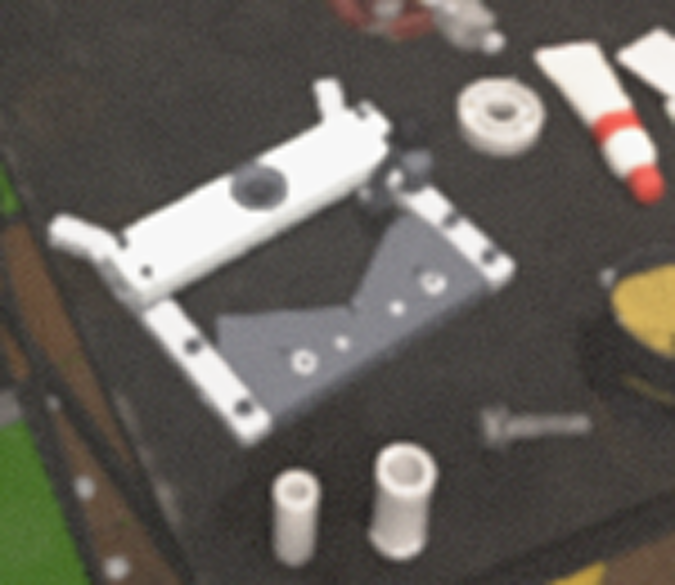

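```bash
cat > m0.py <<'E'
from h import *
c=lambda x,y:((x+.5)/6-.5+280,(y+.5)/6-.5+140)
C=cal('top')
P=lambda x,y,z:ray('top',*c(x,y),z,C)
print('bush',P(183,332,.035))
K,r,t=C; print('campos',-cv2.Rodrigues(r)[0].T@t)
a=P(331,153,.012);b=P(390,440,.012)
print('railends',a,b,np.linalg.norm(a-b)); e=(b-a)[:2]; print('yaw from V end',np.degrees(np.arctan2(e[0],-e[1])))
L=P(122,190,.029);Rr=P(180,490,.029);print('bridge left',L,Rr,np.linalg.norm(L-Rr)); e=(Rr-L)[:2];print('yaw', np.degrees(np.arctan2(e[1],e[0]))+90)
print('knob',P(268,214,.093))
L=P(178,178,.029);R2=P(240,465,.029);e=(R2-L)[:2];print('yaw R', np.degrees(np.arctan2(e[1],e[0]))+90,)
for n,x,y,z in [('sleeve',521,363,.052),('pin',496,444,.046),('bearing',156,60,.014)]: print(n,P(x,y,z))
im=cv2.imread('pics/top0.png'); g=cv2.cvtColor(im,6)
m=(g>110).astype(np.uint8); m[:, :180]=0;m[:,245:]=0;m[:173]=0;m[222:]=0
cs=cv2.findContours(m,0,1)[0]; k=max(cs,key=cv2.contourArea); el=cv2.fitEllipse(k); print(el)
print('plate',ray('top',*el[0],.010,C), ray('top',209,195.3,.012,C), 'diam', np.linalg.norm(ray('top',el[0][0]-el[1][0]/2,el[0][1],.01,C)-ray('top',el[0][0]+el[1][0]/2,el[0][1],.01,C)))
print('front edge',ray('top',209,226,0,C),ray('top',373,226,0,C))
S=cal('side')
s=lambda x,y:((x+.5)/4.5-.5+200,(y+.5)/4.5-.5+220)
print('side bush',ray('side',*s(260,186),.035,S))
print('side knob',[ray('side',*s(412,165),z,S) for z in (.093,)])
print('sideplate',ray('side',210,189.5,.012,S))
print('side rail ends',ray('side',*s(513,262),.012,S),ray('side',*s(252,442),0.012,S))
print('sleeve, pin top',ray('side',*s(407,462),.052,S),ray('side',*s(298,488),.046,S))
E
python3 m0.py
```

```text
bush [ 0.45469056 -0.35308509  0.035     ]
campos [ 0.39820786 -0.16322603  1.67904049]
railends [ 0.56119847 -0.44267924  0.012     ] [ 0.3931543  -0.47662329  0.012     ] 0.17143815416555827
yaw from V end -78.58021238060674
bridge left [ 0.53718691 -0.31835412  0.029     ] [ 0.36361346 -0.35203326  0.029     ] 0.1768107156282669
yaw -79.0191242529317
knob [ 0.51887803 -0.39383534  0.093     ]
yaw R -77.83542924447946
sleeve [ 0.43762916 -0.54407295  0.052     ]
pin [ 0.39135786 -0.53086101  0.046     ]
bearing [ 0.6152165  -0.33966406  0.014     ]
((208.7622833251953, 195.1634063720703), (38.21289825439453, 38.50308609008789), 49.227325439453125)
plate [4.52419649e-01 2.17211543e-04 1.00000000e-02] [ 0.45188027 -0.00081895  0.012     ] diam 0.13433295190106642
front edge [ 0.34406718 -0.00092758  0.        ] [ 0.34773029 -0.57882431  0.        ]
side bush [ 0.45731903 -0.35489441  0.035     ]
side knob [array([ 0.50933759, -0.41950136,  0.093     ])]
sideplate [ 0.45408578 -0.00863761  0.012     ]
side rail ends [ 0.56641946 -0.4379404   0.012     ] [ 0.39538537 -0.48147173  0.012     ]
sleeve, pin top [ 0.44273451 -0.54220824  0.052     ] [ 0.3946681  -0.53109609  0.046     ]
```

```bash
cat >> h.py <<'E'
from scipy.spatial.transform import Rotation as Ro
def tool():
    s=get_state(); q=s['orientation']; return s['tcp_pos'],Ro.from_quat([q[1],q[2],q[3],q[0]]).as_matrix(),s
E
python3 - <<'E'
from h import *
p,R,s=tool(); print(R.round(3))
K,r,t=cal('wrist'); Rc=cv2.Rodrigues(r)[0]; print('cam in tool',R.T@(-Rc.T@t-p),'axes',(R.T@Rc.T).round(2))
# triangulate knob
T=cal('top');S=cal('side')
PT=T[0]@np.c_[cv2.Rodrigues(T[1])[0],T[2]];PS=S[0]@np.c_[cv2.Rodrigues(S[1])[0],S[2]]
a=np.array([[(268.5)/6-.5+280],[(214.5)/6-.5+140]])
for x,y in [(412,165),(408,135)]:
    b=np.array([[x/4.5-.5+200],[y/4.5-.5+220]])
    X=cv2.triangulatePoints(PT,PS,a,b);print((X[:3]/X[3]).ravel())
H=np.array([.455,-.353,0]);th=np.radians(-78.5);ex=np.array([np.cos(th),np.sin(th),0]);ey=np.array([-ex[1],ex[0],0])
for k in (0,.3,.6):
    q=H+ey*.054+ex*(.03+.07*np.sin(k))+[0,0,.023+.07*np.cos(k)]
    print(k,(proj('top',q)-[280,140]+.5)*6,(proj('side',q)-[200,220]+.5)*4.5)
E
```

```text
[[ 0.972  0.235 -0.   ]
 [ 0.235 -0.972  0.001]
 [ 0.    -0.001 -1.   ]]
cam in tool [ 0.06978777  0.00046121 -0.12296078] axes [[-0.   -0.96 -0.27]
 [ 1.   -0.   -0.  ]
 [ 0.   -0.27  0.96]]
[ 0.521585   -0.39801145  0.06653811]
[ 0.51981025 -0.39497562  0.08660519]
0 [[228.72573966 223.15038266]] [[375.40682028  99.5674703 ]]
0.3 [[264.23497524 216.42542743]] [[400.84550477 127.64697992]]
0.6 [[294.71887308 211.1753368 ]] [[423.66553266 162.43449689]]
```

Call:
play_rows(
  series="100 0 0 0 0 0 -10;100 0 0 0 0 0 -10;100 0 0 0 0 0 -10;100 0 0 0 0 0 -10;100 0 0 0 0 0 -10;100 0 0 0 0 0 -10;100 0 0 0 0 0 -10;100 0 0 0 0 0 -10;100 0 0 0 0 0 -8;100 0 0 0 0 0 0",
)

```text
clock: 1.4
tcp_pos: [0.1349, -0.5588, 0.25]
orientation: [-0.0, 0.633, 0.774, 0.0]
wrist_force: [-0.4, 0.4, -0.1]
finger_gap: 0.0851
```

Call:
play_rows(
  series="100 3.2 3.5 0 0 0 0;100 3.2 3.5 0 0 0 0;100 3.2 3.5 0 0 0 0;100 3.2 3.5 0 0 0 0;100 3.2 3.5 0 0 0 0;100 3.2 3.5 0 0 0 0;100 3.2 3.5 0 0 0 0;100 3.2 3.5 0 0 0 0;100 3.2 3.5 0 0 0 0;100 3.2 3.5 0 0 0 0;100 0 0 0 0 0 0",
)

```text
clock: 2.78
tcp_pos: [0.4148, -0.1729, 0.2502]
orientation: [-0.0, 0.631, 0.776, 0.0]
wrist_force: [1.0, -0.8, -0.1]
finger_gap: 0.0852
```

Run:
```python
from h import *
p,R,s=tool(); print(p,R.round(3),s['clock'],s['joint_pos'])
C=cal('wrist');im=shot('wrist','w1');print(C)
import pickle;pickle.dump(C,open('w1.pkl','wb'))
cv2.imwrite('pics/w1b.png',cv2.resize(cv2.imread('pics/w1.png'),(800,600)))
```

```text
[ 0.41476565 -0.17286769  0.25024803] [[-0.203  0.979  0.   ]
 [ 0.979  0.203  0.   ]
 [ 0.     0.    -1.   ]] 2.775 [-5.74102629e-01  7.02984585e-02 -2.55696586e-01  1.24481726e+00
  3.48549956e-04  7.92174899e-01]
(array([[305.0852925 ,   0.        , 259.27511552],
       [  0.        , 305.0852925 , 194.52527574],
       [  0.        ,   0.        ,   1.        ]]), array([-2.85086365, -0.29163285, -0.04093457]), array([-0.37143224, -0.27926911,  0.30855975]))
```

View pics/w1b.png

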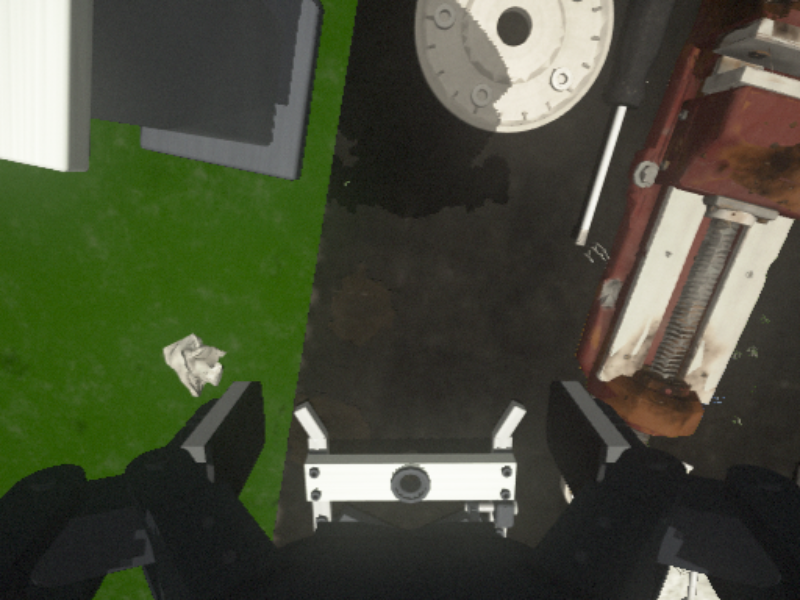

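The wrist view (800×600 scale) shows the plate bore at (514,27), the bush at (410,483), and the bridge's front edge running from (306,455) to (516,453).

Run:
```python
from h import *
import pickle;C=pickle.load(open('w1.pkl','rb'))
P=lambda x,y,z:ray('wrist',(x+.5)*.64-.5,(y+.5)*.64-.5,z,C)
print('bush',P(410,483,.035)); print('plate',P(514,27,.012))
a=P(306,455,.029);b=P(516,453,.029);e=b-a;print(a,b,np.linalg.norm(e),'yaw',np.degrees(np.arctan2(e[1],e[0]))-90, (a+b)/2)
a=P(306,503,.029);b=P(514,500,.029);e=b-a;print(a,b,np.linalg.norm(e),'yaw',np.degrees(np.arctan2(e[1],e[0]))-90, (a+b)/2)
```

```text
bush [ 0.45531189 -0.3489074   0.035     ]
plate [ 4.54286095e-01 -1.02045527e-04  1.20000000e-02]
[ 0.36674536 -0.34428269  0.029     ] [ 0.53590614 -0.30740304  0.029     ] 0.17313428061014266 yaw -77.70108915967778 [ 0.45132575 -0.32584286  0.029     ]
[ 0.3735946  -0.39055742  0.029     ] [ 0.54630429 -0.35179982  0.029     ] 0.17700504813258544 yaw -77.35185394125911 [ 0.45994944 -0.37117862  0.029     ]
```

Run:
```python
from h import *
o=np.array([.0698,.0005,-.123]);A=np.array([[0,-.9627,-.27],[1,0,0],[0,-.27,.9627]])
K=cal('wrist')[0]
for x,y in [(262,382),(553,381),(240,383),(575,381),(205,462),(617,461),(190,460)]:
    d=A@np.linalg.inv(K)@[(x+.5)*.64-.5,(y+.5)*.64-.5,1]
    print((x,y),'at |y|=42.5:',(o+d*(.0425-abs(o[1]))/abs(d[1])).round(4),'at 57:',(o+d*.057/abs(d[1])).round(4))
```

```text
(262, 382) at |y|=42.5: [ 0.0102 -0.0415  0.0053] at 57: [-0.0111 -0.0565  0.0511]
(553, 381) at |y|=42.5: [0.0121 0.0425 0.0017] at 57: [-0.0084  0.0575  0.0462]
(240, 383) at |y|=42.5: [ 0.0179 -0.0415 -0.0119] at 57: [-0.0007 -0.0565  0.0278]
(575, 381) at |y|=42.5: [ 0.0196  0.0425 -0.0145] at 57: [0.0017 0.0575 0.0243]
(205, 462) at |y|=42.5: [ 0.011  -0.0415 -0.0357] at 57: [-0.01   -0.0565 -0.0046]
(617, 461) at |y|=42.5: [ 0.0143  0.0425 -0.0403] at 57: [-0.0055  0.0575 -0.0108]
(190, 460) at |y|=42.5: [ 0.0155 -0.0415 -0.0417] at 57: [-0.0039 -0.0565 -0.0127]
```

Call:
play_rows(
  series="100 2.5 0.7 0 0 0 0;100 2.5 0.7 0 0 0 0;100 2.5 0.7 0 0 0 0;100 2.5 0.7 0 0 0 0;100 2.5 0.7 0 0 0 0;100 2.5 0.7 0 0 0 0;100 2.5 0.7 0 0 0 0;100 2.5 0.7 0 0 0 0;100 2.5 0.7 0 0 0 0;100 2.0 0.8 0 0 0 0;100 0 0 0 0 0 0",
)

```text
clock: 4.2
tcp_pos: [0.4341, 0.0787, 0.2502]
orientation: [0.0, 0.633, 0.774, -0.0]
wrist_force: [0.0, -0.1, 0.5]
finger_gap: 0.0858
```

Call:
play_rows(
  series="100 0 0 4 0 0 0;100 0 0 4 0 0 0;100 0 0 4 0 0 0;100 0 0 4 0 0 0;100 0 0 3 0 0 0;100 0 0 2.5 0 0 0;100 0 0 0 0 0 0;100 0 0 0 0 0 0",
)

```text
clock: 5.2
tcp_pos: [0.4346, 0.0781, 0.036]
orientation: [0.0, 0.633, 0.774, 0.0]
wrist_force: [0.4, -0.0, 1.3]
finger_gap: 0.0852
```

Run:
```python
from h import *
p,R,s=tool(); print(p,R.round(3),s['clock'],s['wrist_force'])
C=cal('wrist');im=shot('wrist','w2')
import pickle;pickle.dump(C,open('w2.pkl','wb'))
cv2.imwrite('pics/w2b.png',cv2.resize(cv2.imread('pics/w2.png'),(800,600)))
im=shot('side','s2');cv2.imwrite('pics/s2b.png',cv2.resize(cv2.imread('pics/s2.png')[120:260,100:300],None,fx=4,fy=4,interpolation=2))
```

```text
[0.43463299 0.07812351 0.03602742] [[-0.199  0.98   0.001]
 [ 0.98   0.199 -0.   ]
 [-0.     0.001 -1.   ]] 5.2 [ 0.37002239 -0.02242824  1.31728285]
```

View pics/w2b.png

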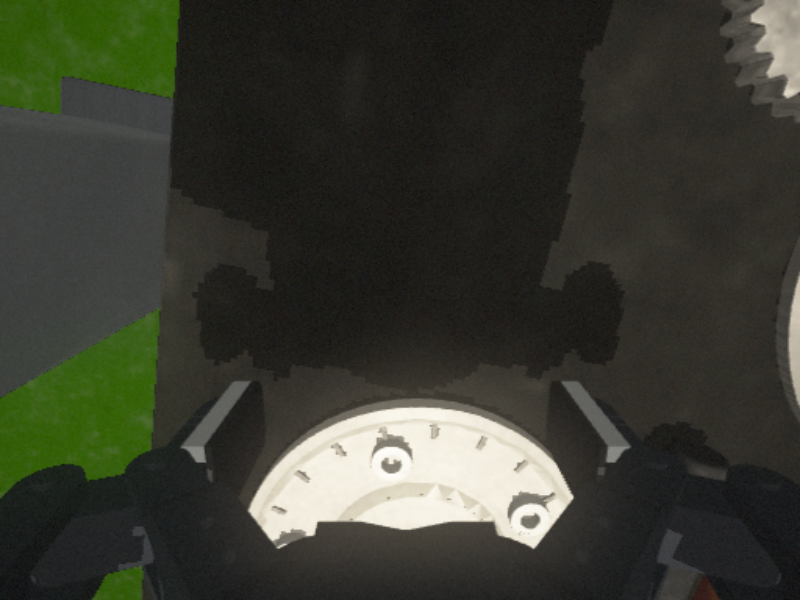

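View pics/s2b.png

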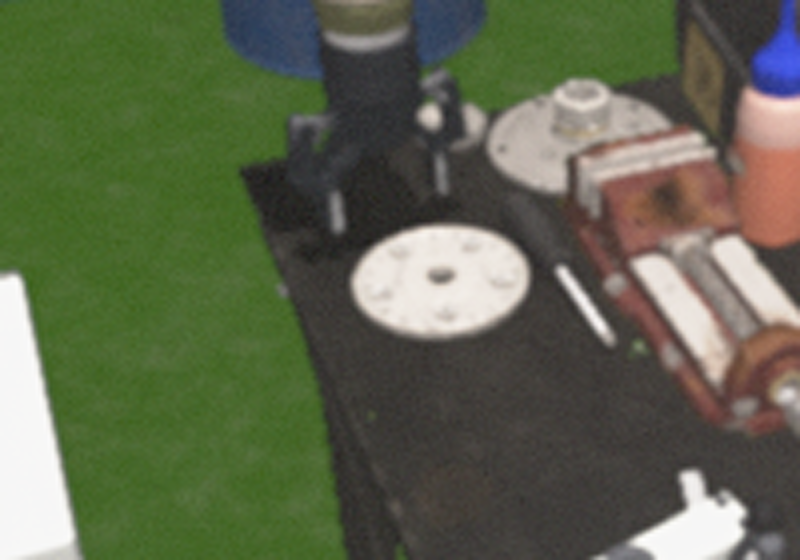

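The open tips sit about 4–6 mm ahead of the TCP, and the plate rim is about 16 mm ahead of the fingers. I'll lower, then start the push.

Call:
play_rows(
  series="100 0 0 1 0 0 0;100 0 0 1 0 0 0;100 0 0 0.4 0 0 0;100 0 0 0 0 0 0;100 -0.5 0 0 0 0 0;100 -0.5 0 0 0 0 0;100 -0.5 0 0 0 0 0;100 -0.5 0 0 0 0 0;100 -0.5 0 0 0 0 0;100 0 0 0 0 0 0",
)

```text
clock: 6.55
tcp_pos: [0.4394, 0.054, 0.0114]
orientation: [0.0, 0.632, 0.775, 0.0]
wrist_force: [0.7, 2.8, 0.3]
finger_gap: 0.0854
```

Run:
```python
from h import *
p,R,s=tool(); print(p,R.round(3),s['clock'],s['wrist_force'])
C=cal('wrist');im=shot('wrist','w3')
cv2.imwrite('pics/w3b.png',cv2.resize(cv2.imread('pics/w3.png'),(800,600)))
```

```text
[0.43944191 0.05401553 0.01136389] [[-0.2    0.98   0.001]
 [ 0.98   0.2   -0.   ]
 [-0.     0.    -1.   ]] 6.55 [0.68004386 2.80536234 0.31481074]
```

View pics/w3b.png

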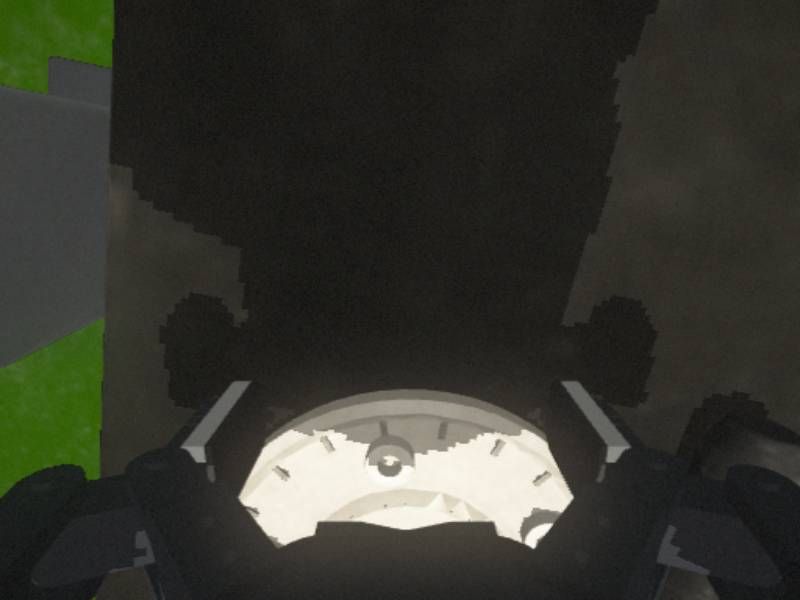

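Call:
play_rows(
  series="100 -0.8 0 0 0 0 0;100 -1.4 -0.3 0 0 0 0;100 -1.6 -0.6 0 0 0 0;100 -1.6 -0.7 0 0 0 0;100 -1.6 -0.7 0 0 0 0;100 -1.6 -0.7 0 0 0 0;100 -1.6 -0.7 0 0 0 0;100 -1.6 -0.7 0 0 0 0;100 -1.6 -0.7 0 0 0 0;100 -1.6 -0.7 0 0 0 0;100 -1.4 -0.6 0 0 0 0;100 -0.8 -0.3 0 0 0 0",
)

```text
clock: 8.1
tcp_pos: [0.4074, -0.1283, 0.0112]
orientation: [-0.0, 0.633, 0.774, -0.0]
wrist_force: [0.3, 3.4, 1.0]
finger_gap: 0.0854
```

```bash
cat > look.py <<'E'
from h import *
import sys
k=sys.argv[1]
p,R,s=tool(); print(p,R[:2,0].round(3),s['clock'],s['wrist_force'])
H=np.array([.4555,-.351]);ex=np.array([.2045,-.9789]);ey=np.array([.9789,.2045]);d=p[:2]-H;print('tcp jig',d@ex,d@ey)
for n in sys.argv[2:]:
    shot(n,n+k); im=cv2.imread(f'pics/{n}{k}.png')
    if n=='top': im=cv2.resize(im[140:230,240:380],None,fx=5.5,fy=5.5,interpolation=2)
    elif n=='side': im=cv2.resize(im[160:350,180:350],None,fx=3.1,fy=3.1,interpolation=2)
    else: im=cv2.resize(im,(800,600))
    cv2.imwrite(f'pics/{n}{k}z.png',im)
E
python3 look.py 4 top side
```

```text
[ 0.4073674  -0.128304    0.01120728] [-0.2   0.98] 8.1 [0.286075   3.39854508 0.96493606]
tcp jig -0.2278402349094817 -0.0015756656965928643
```

View pics/top4z.png

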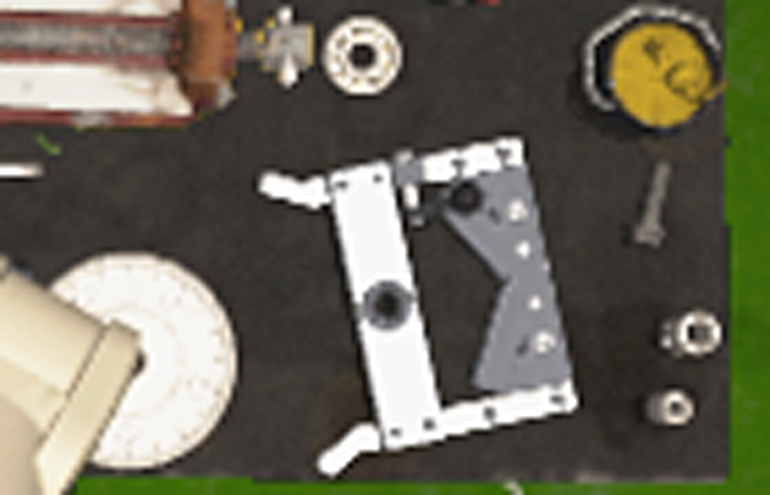

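View pics/side4z.png

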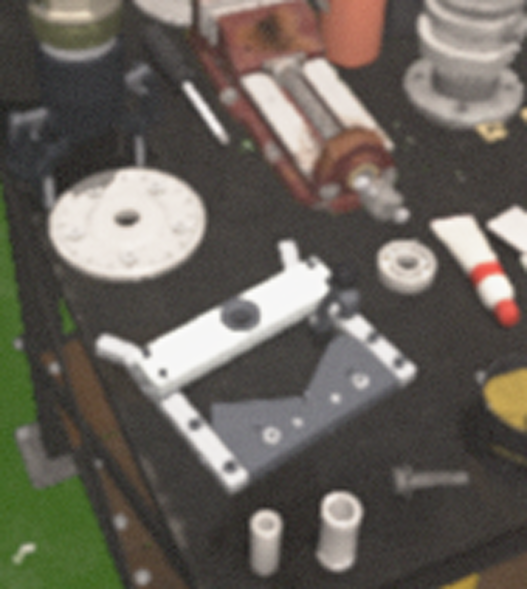

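Run:
```python
from h import *
b=ray('side',(128.5)/3.1-.5+180,(217.5)/3.1-.5+160,.012)
H=np.array([.4555,-.351]);ex=np.array([.2045,-.9789]);ey=np.array([.9789,.2045])
# top: right/bottom/top rim extremes
d=b[:2]-H;print('side',b,d@ex,d@ey)
q=[(238,362),(145,253),(140,468),(215,285),(213,432)]
pts=np.array([ray('top',(x+.5)/5.5-.5+240,(y+.5)/5.5-.5+140,.01)[:2] for x,y in q])
A=np.c_[2*pts,np.ones(len(pts))];s=np.linalg.lstsq(A,(pts**2).sum(1),rcond=None)[0];c=s[:2];print('top',c,'r',np.sqrt(s[2]+c@c),(c-H)@ex,(c-H)@ey)
```

```text
side [ 0.42236449 -0.19359578  0.012     ] -0.16085919766411633 -0.00024718605607646366
top [ 0.41955806 -0.19279571] r 0.06918397603536455 -0.1622163099168895 -0.002830788055338519
```

Call:
play_rows(
  series="100 -0.8 0.1 0 0 0 0;100 -1 0.1 0 0 0 0;100 -1 0 0 0 0 0;100 -1 0 0 0 0 0;100 -1 0 0 0 0 0;100 -1 0 0 0 0 0;100 -1 0 0 0 0 0;100 -1 0 0 0 0 0;100 -1 0 0 0 0 0;100 -1 0 0 0 0 0;100 -1 0 0 0 0 0;100 -0.7 0 0 0 0 0",
)

```text
clock: 9.7
tcp_pos: [0.4331, -0.2406, 0.0113]
orientation: [0.0, 0.632, 0.775, -0.0]
wrist_force: [-0.5, 2.4, 0.1]
finger_gap: 0.0854
```

```bash
python3 look.py 5 top side
```

```text
[ 0.43313467 -0.2405631   0.01130452] [-0.2   0.98] 9.7 [-0.48649618  2.35547294  0.11459664]
tcp jig -0.11268039388110027 0.0006909209698749613
```

View pics/top5z.png

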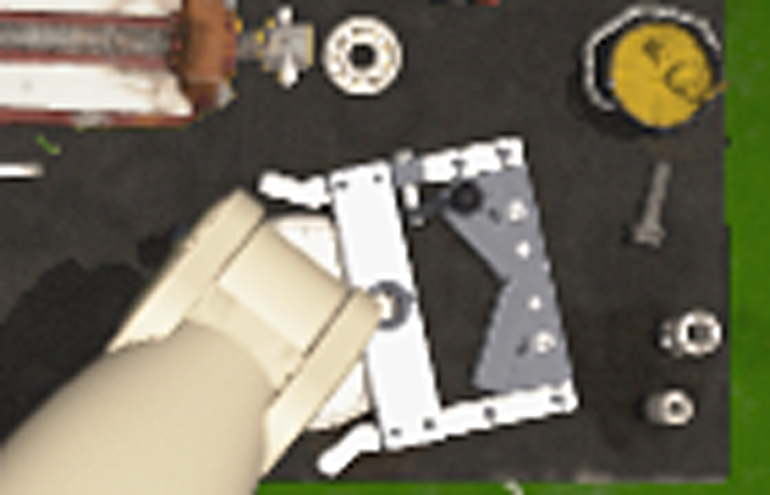

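View pics/side5z.png

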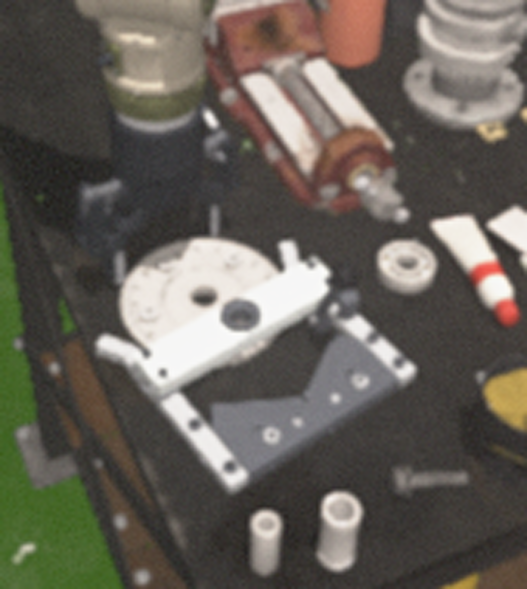

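The plate is half under the bridge, central between the lead-ins, and about 47 mm remain.

Call:
play_rows(
  series="100 -0.6 0 0 0 0 0;100 -0.6 0 0 0 0 0;100 -0.6 0 0 0 0 0;100 -0.6 0 0 0 0 0;100 -0.5 0 0 0 0 0;100 -0.4 0 0 0 0 0;100 -0.3 0 0 0 0 0;100 -0.3 0 0 0 0 0;100 -0.2 0 0 0 0 0;100 0 0 0 0 0 0",
)

```text
clock: 11.05
tcp_pos: [0.4412, -0.2802, 0.0113]
orientation: [0.0, 0.632, 0.775, -0.0]
wrist_force: [-0.8, 2.2, -0.2]
finger_gap: 0.0853
```

Call:
play_rows(
  series="100 -0.2 0 0 0 0 0;100 -0.2 0 0 0 0 0;100 0 0 0 0 0 0",
)

```text
clock: 11.42
tcp_pos: [0.4421, -0.2842, 0.0113]
orientation: [0.0, 0.632, 0.775, -0.0]
wrist_force: [-1.1, 2.8, -0.1]
finger_gap: 0.0855
```

Call:
play_rows(
  series="100 -0.2 0 0 0 0 0;100 0 0 0 0 0 0",
)

```text
clock: 11.68
tcp_pos: [0.4424, -0.286, 0.0113]
orientation: [0.0, 0.632, 0.775, -0.0]
wrist_force: [-0.4, 2.8, 0.0]
finger_gap: 0.0848
```

Call:
play_rows(
  series="100 -0.2 0 0 0 0 0;100 0 0 0 0 0 0",
)

```text
clock: 11.92
tcp_pos: [0.4428, -0.288, 0.0113]
orientation: [0.0, 0.632, 0.775, -0.0]
wrist_force: [-0.2, 2.0, 0.2]
finger_gap: 0.0855
```

Call:
play_rows(
  series="100 -0.2 0 0 0 0 0;100 0 0 0 0 0 0",
)

```text
clock: 12.18
tcp_pos: [0.4432, -0.29, 0.0113]
orientation: [0.0, 0.632, 0.775, -0.0]
wrist_force: [-0.1, 2.1, 1.2]
finger_gap: 0.0854
```

Call:
play_rows(
  series="100 -0.2 0 0 0 0 0;100 0 0 0 0 0 0",
)

```text
clock: 12.42
tcp_pos: [0.4433, -0.2909, 0.0111]
orientation: [-0.001, 0.632, 0.775, 0.001]
wrist_force: [0.1, 5.1, 1.5]
finger_gap: 0.0855
```

Call:
play_rows(
  series="100 -0.2 0 0 0 0 0;100 0 0 0 0 0 0",
)

```text
clock: 12.68
tcp_pos: [0.4432, -0.2915, 0.0109]
orientation: [-0.002, 0.632, 0.775, 0.001]
wrist_force: [-1.6, 8.8, 3.5]
finger_gap: 0.0854
```

```bash
python3 look.py 6 top side
```

```text
[ 0.44315255 -0.29154092  0.0109007 ] [-0.201  0.979] 12.675 [-1.61476845  8.76145625  3.47070731]
tcp jig -0.0607295414606884 7.246532912921847e-05
```

View pics/top6z.png

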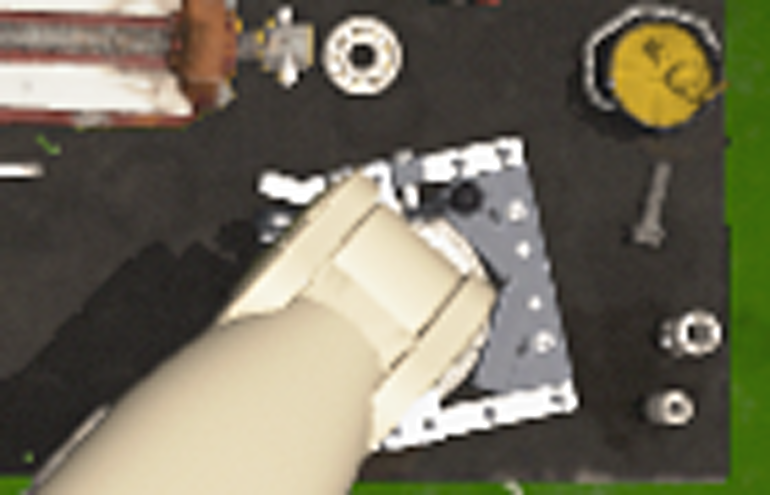

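View pics/side6z.png

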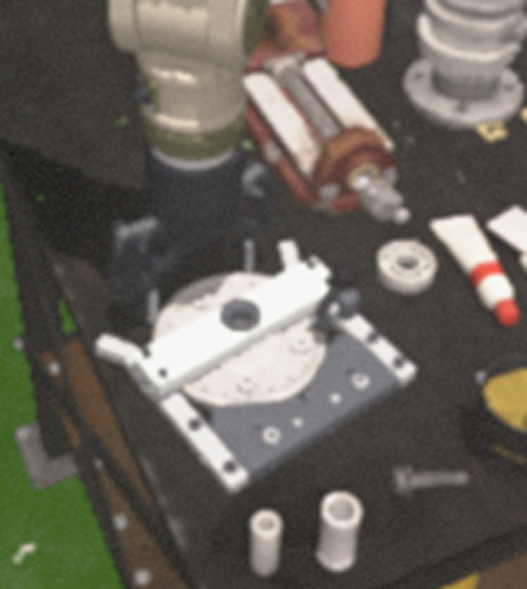

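Call:
play_rows(
  series="100 -0.2 0 0 0 0 0;100 -0.2 0 0 0 0 0;100 0 0 0 0 0 0",
)

```text
clock: 13.15
tcp_pos: [0.4431, -0.2923, 0.0105]
orientation: [-0.004, 0.631, 0.776, 0.003]
wrist_force: [-2.6, 17.0, 7.6]
finger_gap: 0.0853
```

Call:
play_rows(
  series="100 -0.3 0 0 0 0 0;100 0 0 0 0 0 0;100 0 0 0 0 0 0",
)

```text
clock: 13.52
tcp_pos: [0.4429, -0.2929, 0.0103]
orientation: [-0.006, 0.631, 0.776, 0.004]
wrist_force: [-2.3, 22.7, 11.6]
finger_gap: 0.0857
```

It's seated firmly at 23 N. I'll back off straight, lift, and look.

Call:
play_rows(
  series="100 0.5 0 0 0 0 0;100 0.6 0 0 0 0 0;100 1 0 0 0 0 0;100 1.5 0 0 0 0 0;100 2 0 0 0 0 0;100 2 0 -3 0 0 0;100 0 0 -5 0 0 0;100 0 0 -5 0 0 0;100 0 0 -5 0 0 0;100 0 0 -2 0 0 0;100 0 0 0 0 0 0",
)

```text
clock: 14.9
tcp_pos: [0.4308, -0.2259, 0.2128]
orientation: [0.002, 0.632, 0.775, 0.0]
wrist_force: [-0.1, -1.2, -0.4]
finger_gap: 0.0856
```

```bash
python3 look.py 7 top side wrist
```

```text
[ 0.43079079 -0.22588368  0.21284497] [-0.201  0.98 ] 14.9 [-0.1394912  -1.2434775  -0.40353791]
tcp jig -0.12752939945839556 0.0013984382667961341
```

View pics/top7z.png

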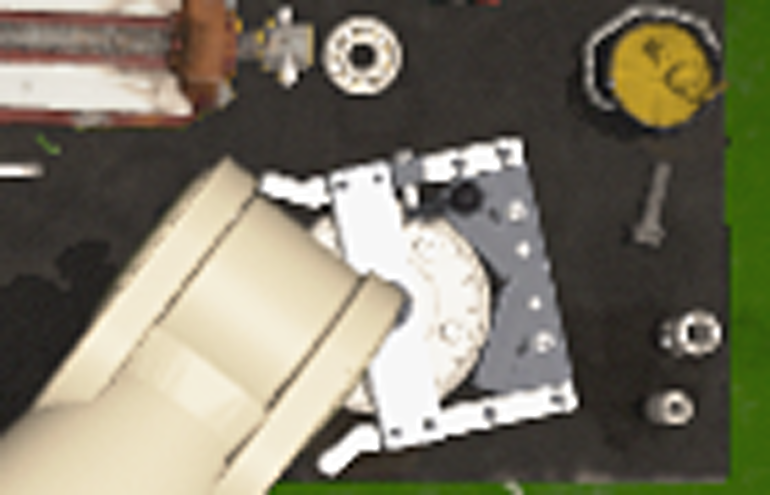

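View pics/side7z.png

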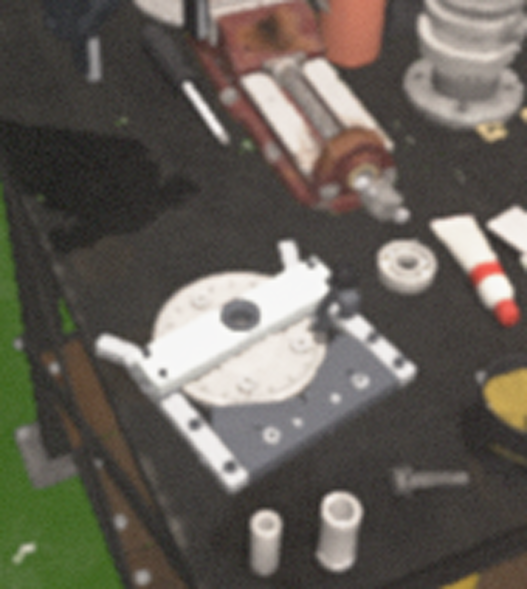

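View pics/wrist7z.png

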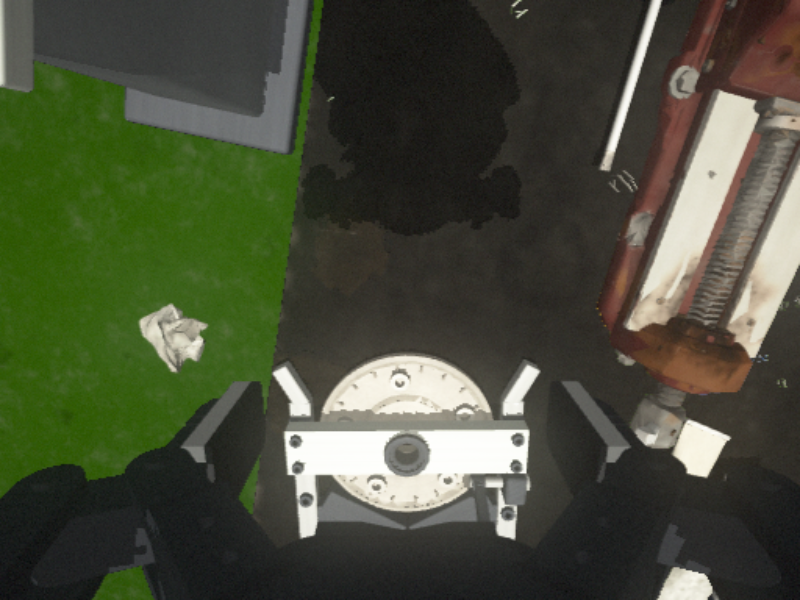

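The plate bore shows concentric inside the bush at (407,453) and its rim touches the V. Next is the lever: I'll shut the fingers and place them behind the knob, at jig x≈22, y≈54.

Call:
play_rows(
  series="0 -2 0.7 0 0 0 0;0 -2 0.7 0 0 0 0;0 -2 0.7 0 0 0 0;0 -2 0.7 0 0 0 0;0 -2 0.7 0 0 0 0;0 -2 0.7 0 0 0 0;0 -2 0.6 0 0 0 0;0 -0.9 0.5 -1.5 0 0 0;0 0 0 -1 0 0 0;0 0 0 1 0 0 0;0 0 0 1.5 0 0 0;0 0 0 0 0 0 0",
)

```text
clock: 16.55
tcp_pos: [0.5106, -0.3599, 0.2085]
orientation: [-0.002, 0.632, 0.775, 0.0]
wrist_force: [-0.6, 0.3, 0.2]
finger_gap: -0.0001
```

```bash
python3 look.py 8 top side
```

```text
[ 0.51059131 -0.35994611  0.20848577] [-0.201  0.98 ] 16.55 [-0.59498539  0.25206955  0.19438858]
tcp jig 0.020023522942724328 0.05209940684250961
```

View pics/side8z.png

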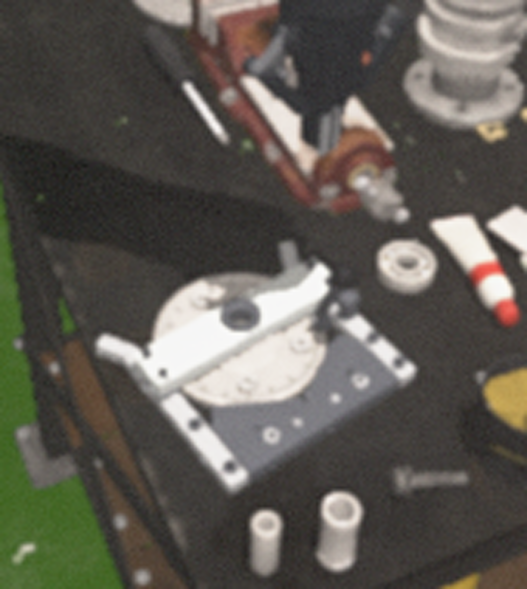

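Call:
play_rows(
  series="0 0 0.2 3 0 0 0;0 0 0 3 0 0 0;0 0 0 2.5 0 0 0;0 0 0 1.2 0 0 0;0 0 0 0.5 0 0 0;0 0 0 0 0 0 0",
)

```text
clock: 17.4
tcp_pos: [0.5142, -0.3613, 0.1099]
orientation: [0.0, 0.632, 0.775, -0.0]
wrist_force: [-0.5, 0.3, 0.1]
finger_gap: -0.0002
```

```bash
python3 look.py 9 side wrist
```

```text
[ 0.51415938 -0.36128151  0.10989902] [-0.2   0.98] 17.4 [-0.46474274  0.34174116  0.09932199]
tcp jig 0.02206041002453539 0.055319099902168
```

View pics/side9z.png

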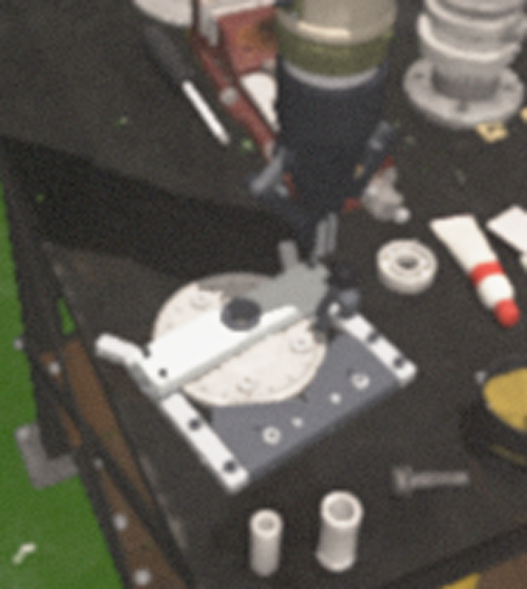

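View pics/wrist9z.png

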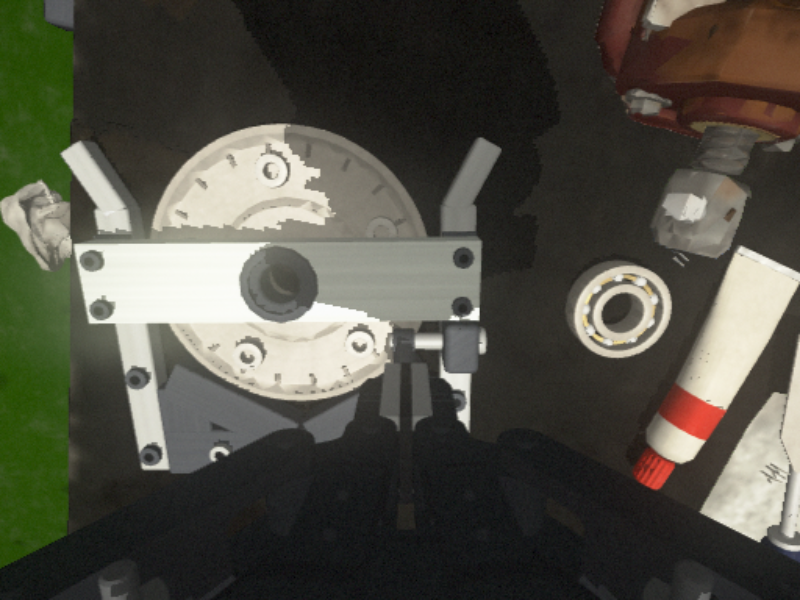

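Call:
play_rows(
  series="0 -0.4 -0.1 0.5 0 0 0;0 -0.5 0 0 0 0 0;0 -0.4 0 0.1 0 0 0;0 -0.3 0 0.1 0 0 0;0 -0.3 0 0.2 0 0 0;0 -0.3 0 0.2 0 0 0;0 -0.3 0 0.2 0 0 0;0 0 0 0 0 0 0",
)

```text
clock: 18.5
tcp_pos: [0.5179, -0.386, 0.0959]
orientation: [0.0, 0.632, 0.775, -0.0]
wrist_force: [0.6, 0.7, 0.0]
finger_gap: 0.0002
```

```bash
python3 look.py 10 side top
```

```text
[ 0.51789576 -0.38602665  0.09594573] [-0.2   0.98] 18.5 [0.59532103 0.6560228  0.04377078]
tcp jig 0.0470475242295625 0.053916262419284516
```

View pics/side10z.png

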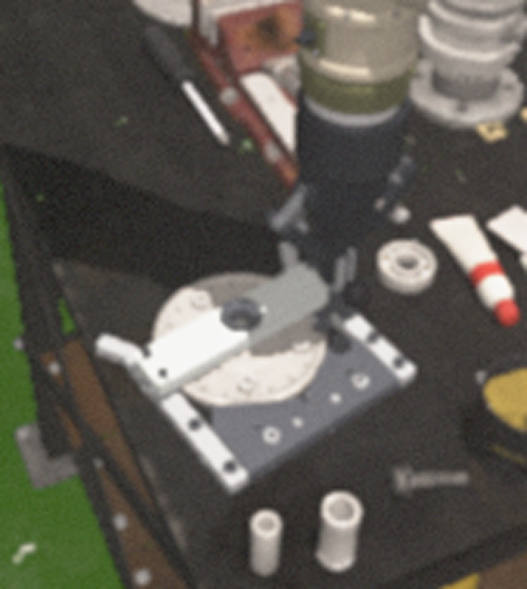

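View pics/top10z.png

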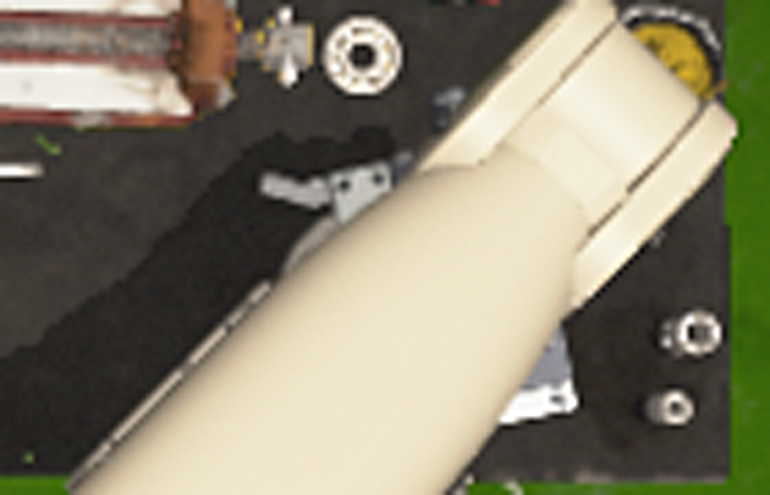

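Run:
```python
from h import *
a=[cv2.resize(cv2.imread(f'pics/side{k}.png')[215:285,260:320],None,fx=6,fy=6,interpolation=2) for k in (9,10)]
cv2.imwrite('pics/k1.png',np.hstack(a))
H=np.array([.4555,-.351,0]);ex=np.array([.2045,-.9789,0]);ey=np.array([.9789,.2045,0])
for k in (.3,.6,.9,1.2,1.5):
    q=H+ey*.054+ex*(.03+.07*np.sin(k))+[0,0,.023+.07*np.cos(k)]
    print(k,(proj('side',q)-[260,215]+.5)*6)
```

```text
0.3 [[173.17265255 195.60861307]]
0.6 [[203.71899597 241.74120312]]
0.9 [[227.38083695 292.02627424]]
1.2 [[241.56717722 341.01953844]]
1.5 [[244.91034016 383.50316642]]
```

View pics/k1.png

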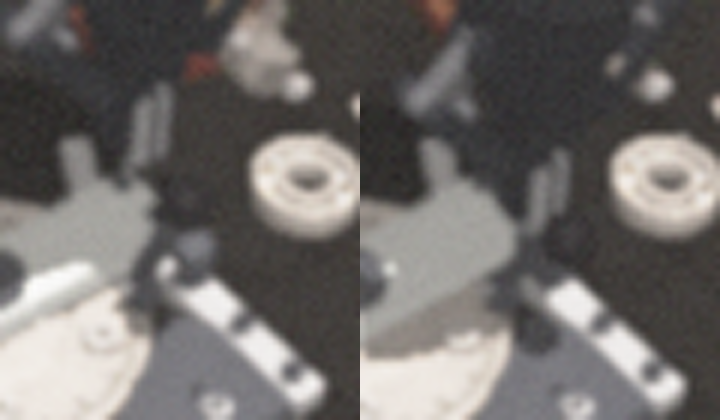

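The knob follows as predicted, and the lever is now at about 0.6 rad. I'll continue along the arc.

Call:
play_rows(
  series="0 -0.4 0 0.2 0 0 0;0 -0.4 0 0.3 0 0 0;0 -0.3 0 0.3 0 0 0;0 -0.3 0 0.3 0 0 0;0 -0.3 0 0.3 0 0 0;0 0 0 0 0 0 0",
)

```text
clock: 19.35
tcp_pos: [0.5213, -0.4027, 0.0819]
orientation: [-0.0, 0.632, 0.775, -0.0]
wrist_force: [0.6, -0.1, 0.6]
finger_gap: 0.0001
```

```bash
python3 look.py 11 side
python3 - <<'E'
from h import *
cv2.imwrite('pics/k2.png',cv2.resize(cv2.imread('pics/side11.png')[215:285,260:320],None,fx=6,fy=6,interpolation=2))
E
```

```text
[ 0.52126639 -0.40271372  0.08185423] [-0.2   0.98] 19.35 [ 0.58505668 -0.11756192  0.5573457 ]
tcp jig 0.06407178935740605 0.05380326669800809
```

View pics/k2.png

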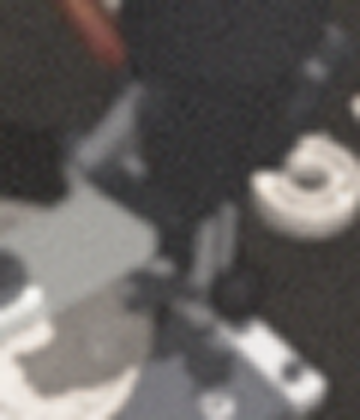

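Call:
play_rows(
  series="0 0.2 0 -0.8 0 0 0;0 0 0 -2 0 0 0;0 -1.4 0 0 0 0 0;0 -1.4 0 0 0 0 0;0 0 0 0.8 0 0 0;0 -0.1 0 0.5 0 0 0;0 -0.1 0 0.5 0 0 0;0 -0.2 0 0.5 0 0 0;0 -0.1 0 0.5 0 0 0;0 0 0 0 0 0 0",
)

```text
clock: 20.65
tcp_pos: [0.5278, -0.433, 0.0824]
orientation: [0.001, 0.632, 0.775, -0.0]
wrist_force: [0.4, -1.7, 2.3]
finger_gap: 0.0001
```

```bash
python3 look.py 12 side
python3 - <<'E'
from h import *
cv2.imwrite('pics/k3.png',cv2.resize(cv2.imread('pics/side12.png')[215:285,260:320],None,fx=6,fy=6,interpolation=2))
E
```

```text
[ 0.52780726 -0.43301201  0.08239021] [-0.2   0.98] 20.65 [ 0.38135968 -1.7140816   2.34650971]
tcp jig 0.09506838899299777 0.05401011644299372
```

View pics/k3.png

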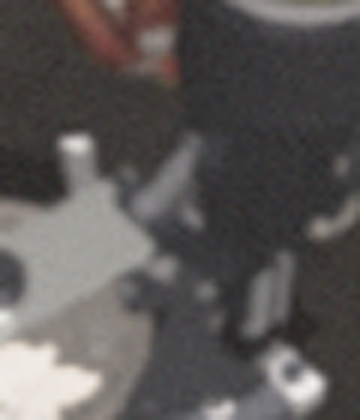

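Call:
play_rows(
  series="0 -0.1 0 0.4 0 0 0;0 -0.1 0 0.4 0 0 0;0 -0.1 0 0.4 0 0 0;0 -0.1 0 0.4 0 0 0;0 -0.1 0 0.4 0 0 0;0 0 0 0 0 0 0",
)

```text
clock: 21.45
tcp_pos: [0.528, -0.4368, 0.0613]
orientation: [-0.001, 0.632, 0.775, 0.0]
wrist_force: [-0.4, 0.4, 0.6]
finger_gap: -0.0002
```

Call:
play_rows(
  series="0 0 0 0.3 0 0 0;0 0 0 0.2 0 0 0;0 0 0 0 0 0 0",
)

```text
clock: 21.82
tcp_pos: [0.5283, -0.4375, 0.0574]
orientation: [-0.0, 0.632, 0.775, -0.0]
wrist_force: [-0.9, -0.6, 2.1]
finger_gap: 0.0003
```

Call:
play_rows(
  series="0 0 0 0.2 0 0 0;0 0 0 0 0 0 0",
)

```text
clock: 22.08
tcp_pos: [0.5284, -0.4377, 0.057]
orientation: [0.0, 0.632, 0.775, -0.0]
wrist_force: [-3.6, 1.5, 10.3]
finger_gap: 0.0001
```

Call:
play_rows(
  series="0 0 0 0.3 0 0 0;0 0 0 0 0 0 0;0 0 0 0 0 0 0",
)

```text
clock: 22.45
tcp_pos: [0.5285, -0.4377, 0.0566]
orientation: [0.001, 0.632, 0.775, -0.0]
wrist_force: [-7.3, 4.4, 24.0]
finger_gap: -0.0001
```

Call:
play_rows(
  series="0 0 0 0.3 0 0 0;0 0 0 0 0 0 0;0 0 0 0 0 0 0",
)

```text
clock: 22.82
tcp_pos: [0.5286, -0.4378, 0.0562]
orientation: [0.002, 0.632, 0.775, -0.001]
wrist_force: [-11.3, 8.7, 36.4]
finger_gap: -0.0002
```

The lever is hard against its stop (36 N, knob top at about 38 mm). I'll retreat upwards and check.

Call:
play_rows(
  series="0 0 0 -1 0 0 0;0 0 0 -2 0 0 0;0 0 0 -4 0 0 0;0 0 0 -4 0 0 0;0 0 0 -4 0 0 0;0 3 0 -2 0 0 0;0 5 0 0 0 0 0;0 5 0 0 0 0 0;0 5 0 0 0 0 0;0 5 0 0 0 0 0;0 3 0 0 0 0 0;0 0 0 0 0 0 0",
)

```text
clock: 24.32
tcp_pos: [0.4756, -0.1805, 0.219]
orientation: [-0.001, 0.631, 0.776, 0.0]
wrist_force: [0.0, -0.8, -0.1]
finger_gap: 0.0002
```

Call:
play_rows(
  series="0 5 0 0 0 0 0;0 5 0 0 0 0 0;0 5 0 0 0 0 0;0 3 0 0 0 0 0;0 0 0 0 0 0 0",
)

```text
clock: 24.95
tcp_pos: [0.4403, -0.0056, 0.2191]
orientation: [-0.0, 0.631, 0.776, -0.0]
wrist_force: [0.2, -0.9, -0.1]
finger_gap: 0.0004
```

```bash
python3 look.py 13 top side
python3 - <<'E'
from h import *
H=np.array([.4555,-.351,0]);ex=np.array([.2045,-.9789,0]);ey=np.array([.9789,.2045,0])
for k in (1.3,1.5):
    q=H+ey*.054+ex*(.03+.07*np.sin(k))+[0,0,.023+.07*np.cos(k)]
    print(k,(proj('side',q)-[180,160]+.5)*3.1,(proj('top',q)-[240,140]+.5)*5.5)
E
```

```text
[ 0.44025897 -0.00556841  0.21910179] [-0.203  0.979] 24.95 [ 0.22338935 -0.89811789 -0.08072046]
tcp jig -0.3412597766488832 0.05572132067383159
1.3 [[374.02226336 354.5049424 ]] [[520.28798156 188.22738068]]
1.5 [[374.53700908 368.64330265]] [[520.34811233 189.18484715]]
```

View pics/top13z.png

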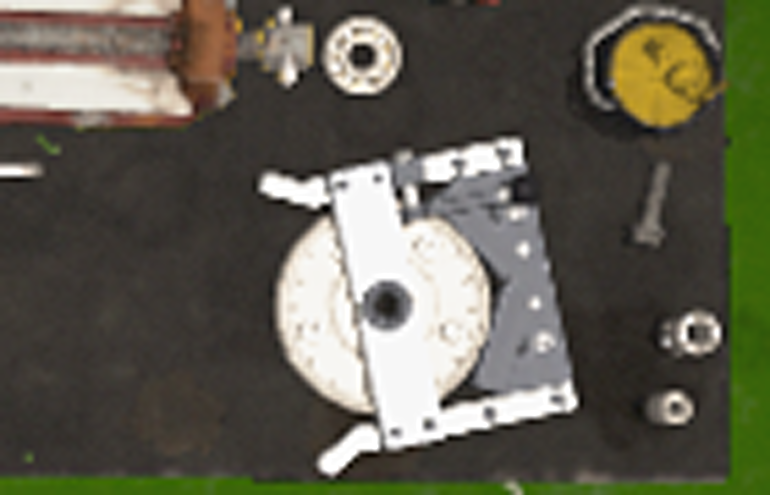

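View pics/side13z.png

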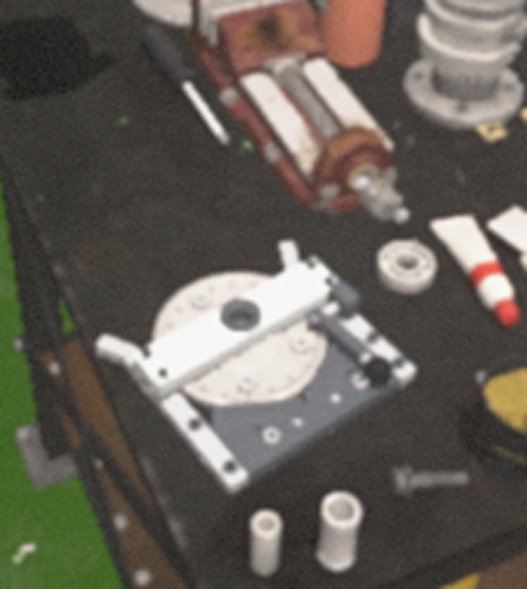

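Run:
```python
from h import *
H=[.4555,-.351,0]
print((proj('top',[H[0],H[1],.01])-[240,140]+.5)*5.5)
q=[(275,305),(280,340),(300,375),(295,250),(492,290),(484,345),(470,375),(465,230),(340,405)]
pts=np.array([ray('top',(x+.5)/5.5-.5+240,(y+.5)/5.5-.5+140,.01)[:2] for x,y in q])
A=np.c_[2*pts,np.ones(len(pts))];s=np.linalg.lstsq(A,(pts**2).sum(1),rcond=None)[0];c=s[:2];print(c,np.sqrt(s[2]+c@c))
print(ray('top',387.5/5.5-.5+240,304.5/5.5-.5+140,.035))
workorder.hand_in()
```

```text
[[380.42979876 304.81962819]]
[ 0.45440244 -0.35401007] 0.06952514665192178
[ 0.45487143 -0.35263911  0.035     ]
the job is handed in; nothing more can be done
```

I loaded the plate into the jig and clamped it, and I've handed the job in at about 25 s of the 72 s allowed. No verdict is reported.

- **Plate:** I pushed it flat along the bench with the two open fingers, through the lead-ins and under the bridge, until it stopped in the V. There I seated it with about 23 N.
- **Lever:** It was already leaning about 0.3 rad forward when I started. I pushed the knob over with the shut fingers, then pressed it down until it stopped solidly, at about 36 N.
- **Plate position:** In the last top picture the plate's centre is within 1.5 mm of the drill bush axis, which is about as fine as that camera can show. It had not visibly moved after clamping.
- **Lever position:** In the last side picture the knob is within about 1 px of where a lever angle of 1.5 rad should put it, so it is fully down.
- **Surroundings:** The loose things near the jig, and the screwdriver, look unmoved in the pictures. I did not check the gear separately at the end. The arm was clear of everything at hand-in.

No check failed. The one disagreement was in finding home: the cameras differed by 2–6 mm, so I relied on the force rise at the V stop rather than on position alone.

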